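# Flip a diver tally tag

## Robot

A 6-joint arm with a two-finger parallel gripper is mounted at the origin on the work surface. World frame = base frame: x ahead of the robot, y to its left, z up, the work surface at z = 0. Lengths are in m, angles in degrees, forces in N, time in s.
With the tool pointing down it reaches from about 0.3 to 0.75 m from the base axis. Payload 8.5 kg.
Tool frame: the origin (TCP) lies on the centre line of the jaws, within the pads' length; the fingertips stand env.tips_ahead ahead of it and the grasp point (between the pads) lies 8 mm behind it (env.tips_ahead is the distance from the TCP to the fingertips, in m); z points along the fingers, y is the direction in which the jaws open and shut (so a half turn about z gives the same grasp; the last joint's range is limited). The gripper opens to 85 mm and grips with 20 to 120 N. Pads are 22 mm wide; open, the fingers measure 114 mm over their backs; the gripper's body (76 mm by 85 mm) begins 54 mm behind the grasp point. The pads swing forward as they close: fully open they stand 13 mm farther back than shut.
Start: joints at [57.107, 21.807, 74.336, -0, 83.858, -12.336], TCP at [0.193, 0.515, 0.217] pointing down, gripper open.
Joint ranges: [-178.18, 178.18], [-50.72, 133.34], [12.68, 142.11], [-81.47, 261.47], [9.98, 163.14], [-165.26, 165.26]. Speed limits (degrees/s): [136.94, 136.94, 180, 180, 180, 180].

## Interface

Orientations are given as a 3x3 rotation matrix whose columns are the frame's x, y, z axes.
In Python, from rig import env gives the robot as it stands.
- The arm moves only by the tool servo_tool, never from a script. Its argument "commands" is a list of rows, each an object with "linear": the shift along the tool's x, y, z in mm, a list of three; "angular": the turn, a rotation vector about the tool's x, y, z in degrees, a list of three; "gripper": the opening, from -1 (shut) to 1 (fully open). In form: [{"linear": [x, y, z], "angular": [rx, ry, rz], "gripper": gripper}, ...]. A call has 1 to 20 rows; each row is the pose to reach, as a shift and turn from the pose commanded when the call began, along the tool's axes at that moment; what a row does not reach only later rows make up. A row lasts 1/10 s, in which the tool goes at most 50 mm and 8.59 degrees, less where a joint would pass 70% of its speed; a pose out of reach is approached as far as the arm can. A call with a gripper value outside its range is refused whole. The fingers move at their own pace and stop on an object; "force" is the grip in N (left out, the last holds). Time passes only in rows, so rows that repeat a pose let the fingers close. It gives the time, the measured TCP pose, the force and the opening at its end, in the units of the state.
- env.observe(): the state, without advancing time (a new reading comes with each control period).
- env.get_image(name): name is "scene" or "top"; returns a dict with "frame" (420x560x3 uint8, blue, green, red), "fx", "fy", "cx", "cy" (pixels), "k1" (the pictures are not rectified: a ray, as slopes to the right and down, at radius r is drawn at 1 + k1 r^2 times it, then the intrinsics apply), "cam_to_world" (4x4, takes a point from camera to world coordinates). Camera axes: x right, y up, looking along -z (the intrinsics and any distortion apply to the point x, -y, -z); pixel columns grow to the right and rows downward; lengths in m; the calibration is good to about 2 mm. A picture is of the moment at which its call begins. There is no depth.
- env.close_job(): hands the job in, once; it reports no verdict.
Trained networks look in a picture, given as the dict that the camera call returned (one of the last four; its "shot" number tells which), for a name from the list of things; names that differ only in an ending like _2 or _b are one class to them, and where a whole thing is asked for, a point or a joint stands for the part that bears it (a point fixed in the world has none). Each returns a list of dicts, best first, with "confidence" (0 to 1); they miss things now and then, are a little off and sometimes report something else, mostly with a low value. They report only what shows in the picture. A call takes as long as a camera call.
- env.trace(picture, query): "pixels" (420x560 bool, what is visible of it) and "extent" ([left, top, right, bottom] in pixels, round what is visible of it).
The state is a dict: "time_s": time; "q": joint angles; "qvel": joint speeds; "joint_efforts": joint torques, N m; "position": TCP position; "tool_rot": TCP orientation; "ft_force": force on the tool from outside, world axes, zero at the start; "wrist_torque": the same for the moment, N m; "grip_width": finger opening in m.
Only numpy, scipy, OpenCV 4.12 (cv2) and the standard library are available. Lean on these libraries where they do the work, as an engineer would, in place of code of your own. Each camera call takes 0.05 s, during which the arm holds its last target.

## Task

The diver with the round tag is back from the water: push the round tag on its stand over its hinge with a fingertip (the black tab beside it gets it up), until it lies flat and fully home on the far side with its striped face up. Leave the square and diamond tags as they are and do not shift, pick up or carry anything else on the table.

Things in the scene. Friction and masses are not known exactly. Their poses are not given: they have to be found in the camera images.
- round_tag (a joint): hinge of the round tag, rad: 0 = tag level, lying toward the stand's -x (robot) side with its plain face up and its tab straight up; grows as the tag rises, pi/2 = tag straight up and tab level toward the stand's +x; pi = tag level on the +x (far) side against its stop, striped face up, tab straight down. Limits 0 and pi. The hinge is stiff: the tag stays where it is left at any angle; turning it takes about 0.05 N m plus up to 0.03 N m of weight
- round_stand: fixed stand of the round tag: grey foot 75 x 135 x 10 mm (its centre is 12 mm to +y of the origin), two aluminium posts 14 x 8 mm at y = +-20 mm, 93 mm tall. Origin on the table right below the middle of the hinge; the hinge axis runs along the stand's y at height 85 mm. At yaw 0 its x and y are the world's
- round_tag_face (a point): centre of the round tag: white plate 6 mm thick, a disc 60 mm across, plain on one face, with two dark stripes on the other; 57 mm from the hinge axis, at stand y = 0; a 14 mm wide stem joins it to the hinge, outer end about 87 mm from the axis. The point's z axis points out of the plain face
- square_stand: fixed stand of the square tag: grey foot 75 x 135 x 10 mm (its centre is 12 mm to +y of the origin), two aluminium posts 14 x 8 mm at y = +-20 mm, 93 mm tall. Origin on the table right below the middle of the hinge; the hinge axis runs along the stand's y at height 85 mm. At yaw 0 its x and y are the world's
- square_tag_face (a point): centre of the square tag: white plate 6 mm thick, a square of 56 mm, plain on one face, with two dark stripes on the other; 57 mm from the hinge axis, at stand y = 0; a 14 mm wide stem joins it to the hinge, outer end about 87 mm from the axis. The point's z axis points out of the plain face
- diamond_stand: fixed stand of the diamond tag: grey foot 75 x 135 x 10 mm (its centre is 12 mm to +y of the origin), two aluminium posts 14 x 8 mm at y = +-20 mm, 93 mm tall. Origin on the table right below the middle of the hinge; the hinge axis runs along the stand's y at height 85 mm. At yaw 0 its x and y are the world's
- diamond_tag_face (a point): centre of the diamond tag: white plate 6 mm thick, a 42 mm square set on its corner (diamond, 59 mm corner to corner), plain on one face, with two dark stripes on the other; 57 mm from the hinge axis, at stand y = 0; a 14 mm wide stem joins it to the hinge, outer end about 87 mm from the axis. The point's z axis points out of the plain face
- round_tag_tab (a point): outer end of the black finger tab of the round tag: flat bar 60 mm long from the hinge axis, 18 mm wide (along the axis), 6 mm thick, fixed to the tag's shaft beside the stand at stand y = +55 mm, at a right angle to the tag, on the side of its plain face. The two other tags have the same tab
- glass: drinking glass, loose, 68 mm across, 120 mm tall; origin at the centre of its underside. A bystander
- mouse: white computer mouse, loose, 100 x 58 x 24 mm; origin at the centre of its underside. A bystander
- dive_weight: dark lead dive weight, loose, 70 x 48 x 26 mm; origin at the centre of its underside. A bystander
- torch: black dive torch standing on its head, loose, 48 mm across at the foot, 135 mm tall; origin at the centre of its underside. A bystander
- logbook: blue log book lying flat, loose, 150 x 105 x 18 mm; origin at the centre of its underside. A bystander
- remote: black remote control lying flat, loose, 160 x 45 x 20 mm; origin at the centre of its underside. A bystander
- gauge: round pressure gauge lying flat, loose, 68 mm across, 24 mm tall, with a steel stub at the side; origin at the centre of its underside. A bystander

How it is judged (in metres and radians):
On the way, in this order (a step that is already met when the one before it is completed fails the run):
1. the round tag has been pushed up past upright (value of joint round_tag above 1.7 rad).
2. the round tag lies fully over (value of joint round_tag above 3 rad), for 0.2 s.
At the end, for the whole second after the job is handed in: The round tag lies on the far side within 0.14 rad (8 degrees) of its stop, at rest; the square and diamond tags are within 20 mm and the loose things within 30 mm of where they were (value of joint round_tag above 3 rad and velocity of joint round_tag between -0.1 and 0.1 rad/s and not (distance of square_tag_face from where it was at the start of the episode above 0.02 m) and not (distance of diamond_tag_face from where it was at the start of the episode above 0.02 m) and not (distance of glass from where it was at the start of the episode above 0.03 m) and not (distance of mouse from where it was at the start of the episode above 0.03 m) and not (distance of dive_weight from where it was at the start of the episode above 0.03 m) and not (distance of torch from where it was at the start of the episode above 0.03 m) and not (distance of logbook from where it was at the start of the episode above 0.03 m) and not (distance of remote from where it was at the start of the episode above 0.03 m) and not (distance of gauge from where it was at the start of the episode above 0.03 m)); the robot touches nothing.
It fails at once if another tag is turned (its centre moved more than 20 mm) (distance of any of square_tag_face, diamond_tag_face from where it was at the start of the episode above 0.02 m).
It fails at once if a bystander is moved, lifted or carried (more than 30 mm) (distance of any of glass, mouse, dive_weight, torch, logbook, remote, gauge from where it was at the start of the episode above 0.03 m).
It also fails if it takes over 48 s, if anything falls off the work surface, if the arm or the gripper's body presses on something with over 40 N, if the wrist force passes 120 N, or if a joint passes its speed limit or range.

## Working session

There is one attempt and no reset: what is moved stays moved. The work goes in short steps, Python scripts to look and compute and a tool call to move; the robot and the scene stay as the last step left them, time stands still between calls to the robot, and variables do not carry over. Pictures are saved under pics/ and viewed, and the job is handed in when it is done.

Besides the shell and the picture viewer there is one more tool, called after "Call:" in YAML: its name, and indented under it one key for each argument. servo_tool: Moves the arm, as the interface text tells. Its arguments: {"type":"object","properties":{"commands":{"type":"array","items":{"type":"object","properties":{"linear":{"type":"array","items":{"type":"number"}},"angular":{"type":"array","items":{"type":"number"}},"gripper":{"type":"number"}}}},"force":{"type":"number"}},"required":["commands"]}

```bash
mkdir -p pics; ls; cat > h.py <<'E'
import numpy as np, cv2
from rig import env
def ray(p,u,v):
    x=(u-p["cx"])/p["fx"]; y=(v-p["cy"])/p["fy"]
    rd=np.hypot(x,y); r=rd
    for _ in range(30): r=rd/(1+p["k1"]*r*r)
    s=r/rd if rd>1e-9 else 1
    M=np.array(p["cam_to_world"]); d=M[:3,:3]@np.array([x*s,-y*s,-1.]); return M[:3,3],d
def atz(p,u,v,z):
    o,d=ray(p,u,v); return o+d*(z-o[2])/d[2]
def proj(p,X):
    M=np.array(p["cam_to_world"]); c=M[:3,:3].T@(np.array(X)-M[:3,3]); x=c[0]/-c[2]; y=-c[1]/-c[2]
    f=1+p["k1"]*(x*x+y*y); return p["fx"]*x*f+p["cx"],p["fy"]*y*f+p["cy"]
E
python3 - <<'E'
from h import *
s=env.observe(); print(s["time_s"],s["position"],s["tool_rot"],s["grip_width"],env.tips_ahead)
for n in ("scene","top"):
    p=env.get_image(n); cv2.imwrite(f"pics/{n}0.png",p["frame"])
    print(n,p["fx"],p["k1"],np.round(p["cam_to_world"],3).tolist())
    for q in ("round_stand","square_stand","diamond_stand","round_tag_face","round_tag_tab","glass","torch","mouse","dive_weight","logbook","remote","gauge"):
        for r in env.trace(p,q)[:2]:
            ys,xs=np.nonzero(r["pixels"]); print(q,round(r["confidence"],2),r["extent"],len(xs), np.round(atz(p,xs.mean(),ys.mean(),0.0),3) if len(xs) else "")
E
```

```text
pics
0.0 [0.19295308 0.51469901 0.21641054] [[-9.36333556e-01  3.51110923e-01 -7.69211486e-04]
 [ 3.51111650e-01  9.36332775e-01 -1.24232737e-03]
 [ 2.84043218e-04 -1.43331192e-03 -9.99998932e-01]] 0.08529997531766792 0.011
scene 399.22727903800666 -0.04627124831195064 [[0.263, -0.793, 0.549, 1.22], [0.965, 0.214, -0.153, -0.174], [0.004, 0.57, 0.822, 1.064], [0.0, 0.0, 0.0, 1.0]]
square_stand 0.74 [337.0, 173.5, 387.6, 216.1] 953 [0.521 0.301 0.   ]
diamond_stand 0.92 [193.2, 191.8, 239.1, 243.7] 1449 [ 0.501 -0.2    0.   ]
round_tag_face 0.57 [271.6, 195.0, 307.4, 219.4] 408 [0.488 0.035 0.   ]
round_tag_face 0.24 [238.2, 276.9, 258.2, 307.0] 413 [ 0.752 -0.151  0.   ]
round_tag_tab 0.72 [269.8, 190.0, 308.5, 223.4] 439 [0.488 0.037 0.   ]
glass 0.55 [370.1, 134.6, 399.1, 166.5] 644 [0.336 0.448 0.   ]
torch 0.58 [239.8, 274.3, 257.4, 306.1] 455 [ 0.751 -0.152  0.   ]
torch 0.3 [246.6, 249.9, 268.3, 284.2] 521 [ 0.693 -0.102  0.   ]
mouse 0.66 [222.8, 173.0, 246.6, 200.0] 395 [ 0.366 -0.108  0.   ]
mouse 0.37 [270.8, 191.7, 307.8, 219.7] 419 [0.486 0.037 0.   ]
dive_weight 0.61 [32
[... 959 characters left out ...]
531 [0.558 0.016 0.   ]
round_tag_tab 0.74 [247.2, 198.2, 280.6, 231.6] 463 [0.554 0.014 0.   ]
glass 0.9 [117.1, 251.1, 146.8, 276.8] 613 [0.393 0.433 0.   ]
glass 0.19 [207.7, 249.2, 254.9, 302.9] 1700 [0.366 0.117 0.   ]
torch 0.77 [309.1, 133.8, 327.7, 157.1] 290 [ 0.786 -0.158  0.   ]
mouse 0.68 [294.4, 257.8, 315.5, 289.6] 571 [ 0.375 -0.11   0.   ]
dive_weight 0.77 [222.8, 162.6, 244.5, 186.8] 377 [0.687 0.117 0.   ]
dive_weight 0.43 [210.9, 247.2, 253.3, 303.5] 1611 [0.366 0.119 0.   ]
logbook 0.65 [208.7, 249.8, 255.2, 303.9] 1674 [0.366 0.118 0.   ]
remote 0.57 [383.4, 164.5, 411.8, 217.8] 714 [ 0.638 -0.406  0.   ]
gauge 0.85 [290.5, 159.7, 313.3, 187.3] 459 [ 0.701 -0.104  0.   ]
```

```bash
python3 - <<'E'
import cv2
a=cv2.imread("pics/scene0.png"); b=cv2.imread("pics/top0.png")
cv2.imwrite("pics/s_z.png",cv2.resize(a[160:270,230:370],None,fx=5,fy=5,interpolation=3))
cv2.imwrite("pics/t_z.png",cv2.resize(b[170:270,220:340],None,fx=5,fy=5,interpolation=3))
E
```

```text
(no output)
```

View pics/scene0.png

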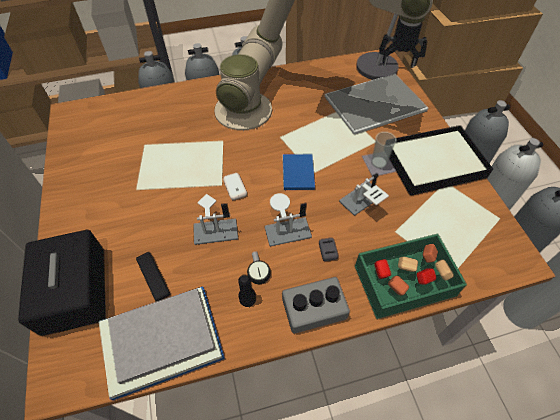

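View pics/top0.png

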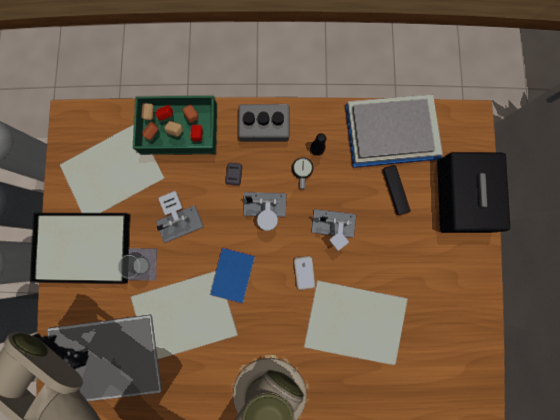

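```bash
sleep 1
```

```text
(no output)
```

View pics/s_z.png

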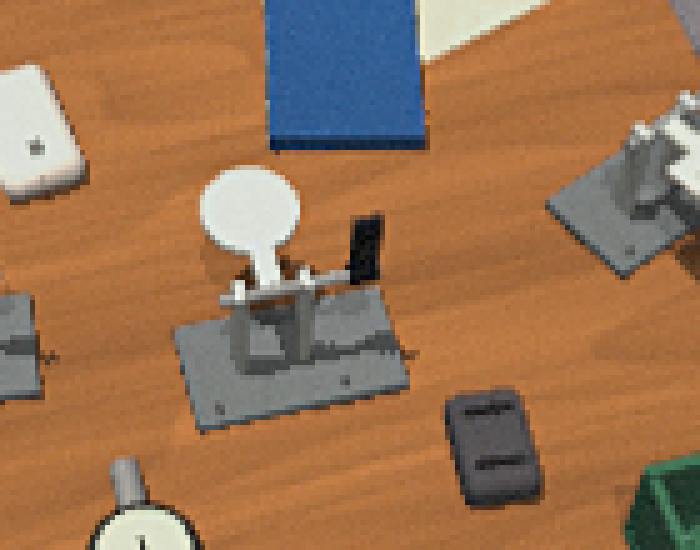

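View pics/t_z.png

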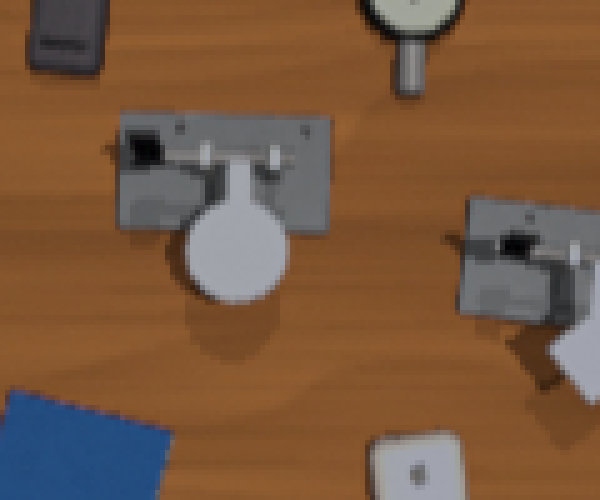

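The round tag lies on the robot's side with its plain face up. In the top view the disc is at (267,220), the post tops at (261,201) and (275,201), and the tab at (249,200), standing up at the stand's +y end. Next I'll work out the geometry.

```bash
python3 - <<'E'
from h import *
p=env.get_image("top");
g=cv2.cvtColor(p["frame"],6)
C=[atz(p,220+a/5,170+b/5,.01) for a,b in((120,112),(330,118),(328,233),(118,227))]
for c in C: print("foot",c)
fc=np.mean(C,0); e=(C[0]+C[3]-C[1]-C[2]); yaw=np.arctan2(-e[0],e[1]); print("centre",fc,"yaw",np.degrees(yaw),np.linalg.norm(e)/2)
ya=np.array([-np.sin(yaw),np.cos(yaw),0]); xa=np.array([np.cos(yaw),np.sin(yaw),0])
O=fc-.012*ya; O[2]=0; print("origin",O)
for n,a,b,z in (("postL",205,153,.093),("postR",275,157,.093),("tab",145,150,.145),("disc",237,252,.088)):
    w=atz(p,220+a/5,170+b/5,z); print(n,w,"stand",(w-O)@xa,(w-O)@ya)
s=env.get_image("scene")
for n,X in (("disc",O-.057*xa+[0,0,.088]),("tabend",O+.055*ya+[0,0,.145]),("postL",O+.02*ya+[0,0,.093]),("postR",O-.02*ya+[0,0,.093])):
    print(n,"top",(np.array(proj(p,X))-[220,170])*5,"scene",(np.array(proj(s,X))-[230,160])*5)
print(env.observe()["time_s"])
E
```

```text
foot [0.6272967  0.08038973 0.01      ]
foot [ 0.62357558 -0.05273964  0.01      ]
foot [ 0.55045823 -0.05140594  0.01      ]
foot [0.55409016 0.08093133 0.01      ]
centre [0.58885517 0.01429387 0.01      ] yaw -1.5866077590399077 0.1327842298696395
origin [0.58852291 0.00229847 0.        ]
postL [0.59064273 0.02301982 0.093     ] stand 0.0015452796898162318 0.02077209443404516
postR [ 0.58829581 -0.01849396  0.093     ] stand 0.00034868325761842705 -0.020790749610926605
tab [0.58575085 0.0550854  0.145     ] stand -0.004232564745656608 0.05268993752996231
disc [0.53219805 0.00394533 0.088     ] stand -0.05634886202800091 8.67099764527634e-05
disc top [237.11190621 253.09996905] scene [243.88378821 208.34805756]
tabend top [141.21523614 142.50617839] scene [360.31885518 209.81945511]
postL top [206.2147144  155.62195272] scene [299.20090364 273.04850381]
postR top [273.64917966 157.54544585] scene [233.00748843 286.26682618]
1.4
```

Call:
servo_tool:
  commands:
    - {"linear": [-40, -25, 0], "angular": [0, 0, -2], "gripper": -1}
    - {"linear": [-80, -49, 0], "angular": [0, 0, -4], "gripper": -1}
    - {"linear": [-120, -74, 0], "angular": [0, 0, -6], "gripper": -1}
    - {"linear": [-160, -98, 0], "angular": [0, 0, -8], "gripper": -1}
    - {"linear": [-200, -123, 0], "angular": [0, 0, -10], "gripper": -1}
    - {"linear": [-240, -148, 0], "angular": [0, 0, -12], "gripper": -1}
    - {"linear": [-280, -172, 0], "angular": [0, 0, -14], "gripper": -1}
    - {"linear": [-320, -197, 0], "angular": [0, 0, -16], "gripper": -1}
    - {"linear": [-360, -221, 0], "angular": [0, 0, -17], "gripper": -1}
    - {"linear": [-400, -246, 0], "angular": [0, 0, -18], "gripper": -1}
    - {"linear": [-440, -270, 0], "angular": [0, 0, -19], "gripper": -1}
    - {"linear": [-470, -289, 0], "angular": [0, 0, -20], "gripper": -1}
    - {"linear": [-488, -300, 0], "angular": [0, 0, -20.5], "gripper": -1}
    - {"linear": [-488, -300, 0], "angular": [0, 0, -20.5], "gripper": -1}
    - {"linear": [-488, -300, 0], "angular": [0, 0, -20.5], "gripper": -1}
  force: 40

```text
time_s: 2.9
position: [0.5445, 0.0628, 0.2168]
tool_rot: [[-1.0, 0.002, -0.001], [0.002, 1.0, 0.0], [0.001, 0.0, -1.0]]
ft_force: [0.2, 0.6, -0.0]
grip_width: -0.0001
```

Call:
servo_tool:
  commands:
    - {"linear": [0, 0, 30], "gripper": -1}
    - {"linear": [0, 0, 60], "gripper": -1}
    - {"linear": [0, 0, 80], "gripper": -1}
    - {"linear": [0, 0, 94], "gripper": -1}
    - {"linear": [0, 0, 94], "gripper": -1}
    - {"linear": [0, 0, 94], "gripper": -1}

```text
validation failed for argument at $.co...
```

```bash
cat > look.py <<'E'
from h import *
import sys
n=sys.argv[1]
p=env.get_image("scene"); q=env.get_image("top")
a=cv2.resize(p["frame"][130:270,230:370],(400,400),interpolation=3); b=cv2.resize(q["frame"][130:270,200:340],(400,400),interpolation=3)
cv2.imwrite(f"pics/{n}.png",np.hstack([a,b])); s=env.observe(); print(s["time_s"],s["position"],s["ft_force"])
E
python3 look.py l1
```

```text
3.0 [0.54409224 0.06361024 0.21716008] [0.06081436 0.92504224 0.06875005]
```

View pics/l1.png

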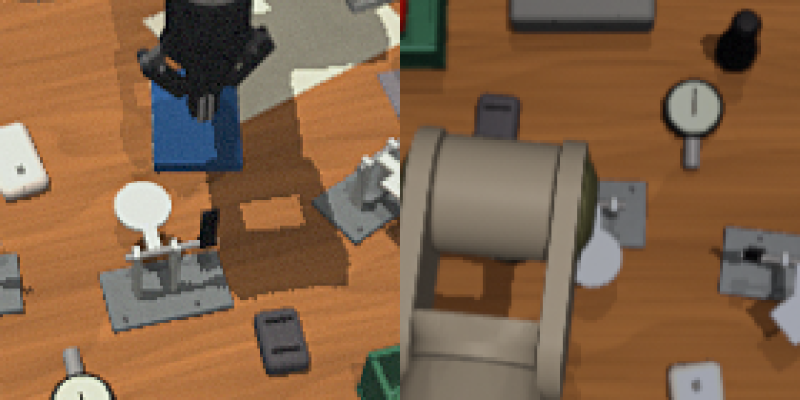

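The gripper is shut and clear above the stand. In the left view the fingertips are at (205,105) and the tab is still up at (208,228). The call was refused because it had no "angular" field.

Call:
servo_tool:
  commands:
    - {"linear": [0, 0, 30], "angular": [0, 0, 0], "gripper": -1}
    - {"linear": [0, 0, 60], "angular": [0, 0, 0], "gripper": -1}
    - {"linear": [0, 0, 80], "angular": [0, 0, 0], "gripper": -1}
    - {"linear": [0, 0, 94], "angular": [0, 0, 0], "gripper": -1}
    - {"linear": [0, 0, 94], "angular": [0, 0, 0], "gripper": -1}
    - {"linear": [0, 0, 94], "angular": [0, 0, 0], "gripper": -1}

```text
time_s: 3.6
position: [0.5447, 0.0634, 0.1238]
tool_rot: [[-1.0, 0.0, 0.001], [0.0, 1.0, -0.0], [-0.001, -0.0, -1.0]]
ft_force: [-0.3, -0.2, 0.2]
grip_width: -0.0003
```

```bash
python3 look.py l2
```

```text
3.7 [0.54504004 0.06305066 0.12416949] [ 0.24132902  0.2039594  -0.46332068]
```

View pics/l2.png

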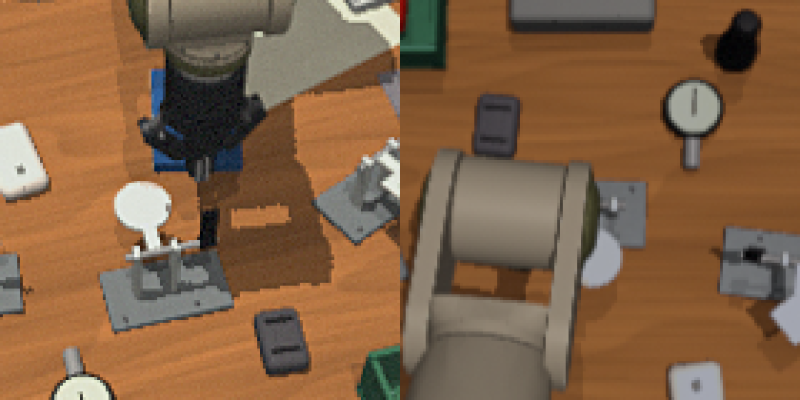

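Call:
servo_tool:
  commands:
    - {"linear": [-15, 0, 0], "angular": [0, 0, 0], "gripper": -1}
    - {"linear": [-25, 0, 0], "angular": [0, 0, 0], "gripper": -1}
    - {"linear": [-30, 0, 0], "angular": [0, 0, 0], "gripper": -1}
    - {"linear": [-35, 0, 0], "angular": [0, 0, 0], "gripper": -1}
    - {"linear": [-40, 0, 0], "angular": [0, 0, 0], "gripper": -1}
    - {"linear": [-45, 0, 0], "angular": [0, 0, 0], "gripper": -1}
    - {"linear": [-50, 0, 0], "angular": [0, 0, 0], "gripper": -1}
    - {"linear": [-55, 0, 1], "angular": [0, 0, 0], "gripper": -1}
    - {"linear": [-60, 0, 2], "angular": [0, 0, 0], "gripper": -1}
    - {"linear": [-65, 0, 3], "angular": [0, 0, 0], "gripper": -1}
    - {"linear": [-70, 0, 4], "angular": [0, 0, 0], "gripper": -1}
    - {"linear": [-75, 0, 5], "angular": [0, 0, 0], "gripper": -1}
    - {"linear": [-80, 0, 5], "angular": [0, 0, 0], "gripper": -1}
    - {"linear": [-80, 0, 5], "angular": [0, 0, 0], "gripper": -1}

```text
time_s: 5.1
position: [0.6255, 0.0626, 0.118]
tool_rot: [[-1.0, 0.001, 0.001], [0.001, 1.0, -0.0], [-0.001, -0.0, -1.0]]
ft_force: [-1.0, 0.4, -0.2]
grip_width: -0.0001
```

```bash
python3 look.py l3
```

```text
5.2 [0.62484471 0.06260758 0.11803304] [ 0.36321762 -0.09021803 -0.16854023]
```

View pics/l3.png

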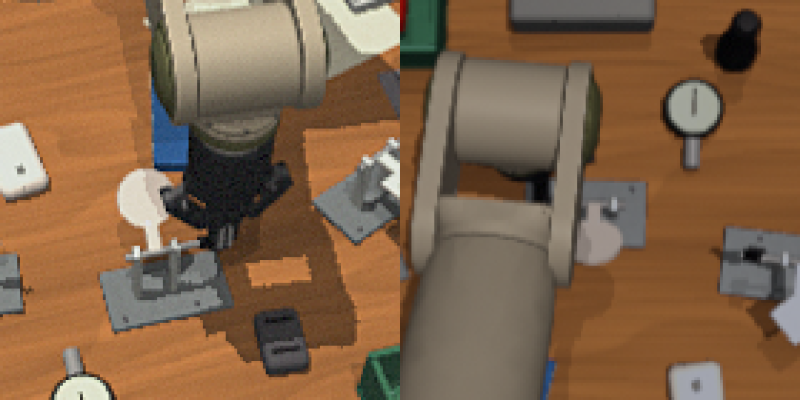

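```bash
python3 - <<'E'
from h import *
p=env.get_image("scene"); q=env.get_image("top")
O=np.array([.5885,.0023,0]);xa=np.array([.9996,-.0277,0]);ya=np.array([.0277,.9996,0])
for th in (0,20,30,40,50,60,70):
    t=np.radians(th)
    X=lambda r,y=0:O+[0,0,.085]+y*ya-r*np.cos(t)*xa+np.array([0,0,r*np.sin(t)])
    T=O+[0,0,.085]+.055*ya+.06*np.sin(t)*xa+np.array([0,0,.06*np.cos(t)])
    f=lambda c,x0,y0:np.round((np.array(c)-[x0,y0])*400/140)
    print(th,"scene c",f(proj(p,X(.057)),230,130),"tip",f(proj(p,X(.087)),230,130),"tab",f(proj(p,T),230,130),"top tip",f(proj(q,X(.087)),200,130)+[400,0])
cv2.imwrite("pics/l4.png",np.hstack([cv2.resize(p["frame"][170:240,260:330],(560,560),interpolation=3)]))
E
```

```text
0 scene c [139. 206.] tip [133. 184.] tab [206. 206.] top tip [592. 288.]
20 scene c [140. 198.] tip [134. 171.] tab [211. 224.] top tip [591. 281.]
30 scene c [141. 196.] tip [135. 168.] tab [214. 234.] top tip [591. 274.]
40 scene c [142. 196.] tip [137. 167.] tab [216. 245.] top tip [591. 264.]
50 scene c [144. 197.] tip [139. 169.] tab [217. 255.] top tip [591. 253.]
60 scene c [146. 200.] tip [142. 173.] tab [218. 265.] top tip [591. 239.]
70 scene c [148. 204.] tip [145. 180.] tab [219. 273.] top tip [592. 225.]
```

View pics/l4.png

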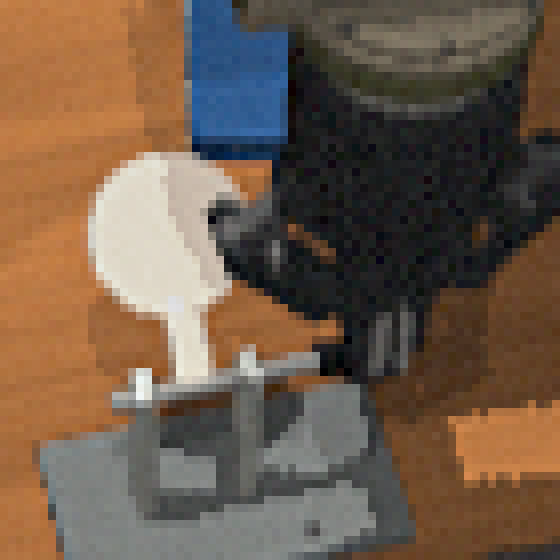

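```bash
python3 - <<'E'
from h import *
p=env.get_image("scene"); q=env.get_image("top"); s=env.observe(); P=s["position"]; print(P,s["ft_force"])
f=lambda X:np.round((np.array(proj(p,X))-[260,170])*8)
for dz in (-.011,0,.013,.03): print(dz,f(P+[0,0,dz]),f(P+[.011,0,dz]))
cv2.imwrite("pics/l5.png",np.hstack([cv2.resize(p["frame"][190:240,270:320],(400,400),interpolation=3),cv2.resize(q["frame"][180:240,235:295],(400,400),interpolation=3)]))
O=np.array([.5885,.0023,0]);xa=np.array([.9996,-.0277,0]);ya=np.array([.0277,.9996,0])
for th in (20,30,40,50,60):
    t=np.radians(th)
    for n,y in(("in",.046),("out",.064)):
        print(th,n,[list(f(O+[0,0,.085]+y*ya+r*np.sin(t)*xa+np.array([0,0,r*np.cos(t)]))) for r in(0,.06)])
E
```

```text
[0.62461045 0.0626464  0.11813028] [-0.30080212 -0.52688363 -0.08318989]
-0.011 [374. 389.] [383. 414.]
0 [376. 372.] [385. 397.]
0.013 [378. 352.] [387. 377.]
0.03 [380. 324.] [390. 350.]
20 in [[np.float64(306.0), np.float64(355.0)], [np.float64(327.0), np.float64(312.0)]]
20 out [[np.float64(353.0), np.float64(346.0)], [np.float64(376.0), np.float64(302.0)]]
30 in [[np.float64(306.0), np.float64(355.0)], [np.float64(333.0), np.float64(341.0)]]
30 out [[np.float64(353.0), np.float64(346.0)], [np.float64(382.0), np.float64(331.0)]]
40 in [[np.float64(306.0), np.float64(355.0)], [np.float64(339.0), np.float64(370.0)]]
40 out [[np.float64(353.0), np.float64(346.0)], [np.float64(388.0), np.float64(360.0)]]
50 in [[np.float64(306.0), np.float64(355.0)], [np.float64(343.0), np.float64(399.0)]]
50 out [[np.float64(353.0), np.float64(346.0)], [np.float64(393.0), np.float64(389.0)]]
60 in [[np.float64(306.0), np.float64(355.0)], [np.float64(347.0), np.float64(426.0)]]
60 out [[np.float64(353.0), np.float64(346.0)], [np.float64(396.0), np.float64(416.0)]]
```

View pics/l5.png

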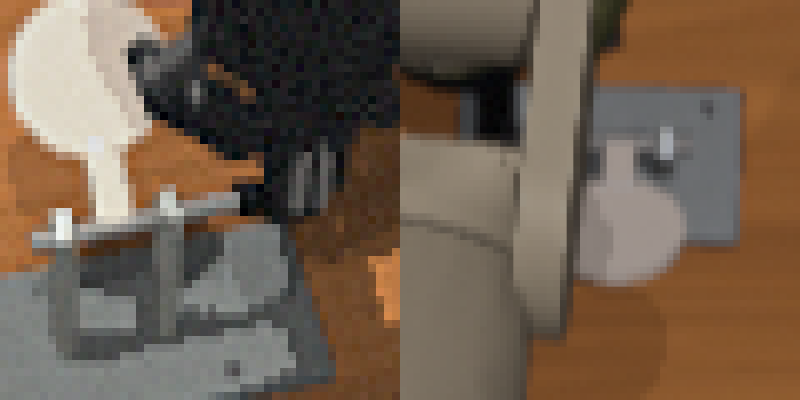

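The picture suggests the tag is at only about 40°: the tab's lower left corner is near (340,370) and the disc's edge fits 40°. A tip properly in contact would give about 65°. I'll lift and look at the tab unobstructed.

Call:
servo_tool:
  commands:
    - {"linear": [3, 0, -20], "angular": [0, 0, 0], "gripper": -1}
    - {"linear": [10, 0, -50], "angular": [0, 0, 0], "gripper": -1}
    - {"linear": [40, 0, -90], "angular": [0, 0, 0], "gripper": -1}
    - {"linear": [80, 0, -100], "angular": [0, 0, 0], "gripper": -1}
    - {"linear": [80, 0, -100], "angular": [0, 0, 0], "gripper": -1}
    - {"linear": [80, 0, -100], "angular": [0, 0, 0], "gripper": -1}

```text
time_s: 6.0
position: [0.5444, 0.0627, 0.2187]
tool_rot: [[-1.0, 0.001, 0.001], [0.001, 1.0, -0.0], [-0.001, -0.0, -1.0]]
ft_force: [0.7, 0.6, -0.3]
grip_width: -0.0001
```

```bash
python3 - <<'E'
from h import *
p=env.get_image("scene"); q=env.get_image("top"); s=env.observe(); P=s["position"]; print(P,s["ft_force"])
cv2.imwrite("pics/l6.png",np.hstack([cv2.resize(p["frame"][190:240,270:320],(400,400),interpolation=3),cv2.resize(q["frame"][180:240,235:295],(400,400),interpolation=3)]))
f=lambda X:np.round((np.array(proj(p,X))-[270,190])*8)
O=np.array([.5885,.0023,0]);xa=np.array([.9996,-.0277,0]);ya=np.array([.0277,.9996,0])
for th in (30,40,50,60,65):
    t=np.radians(th)
    for n,y in(("in",.046),("out",.064)):
        print(th,n,[f(O+[0,0,.085]+y*ya+r*np.sin(t)*xa+np.array([0,0,r*np.cos(t)])).tolist() for r in(0,.06)])
E
```

```text
[0.54518721 0.06260752 0.2176088 ] [-0.14745084  0.30972061 -0.44996741]
30 in [[226.0, 195.0], [253.0, 181.0]]
30 out [[273.0, 186.0], [302.0, 171.0]]
40 in [[226.0, 195.0], [259.0, 210.0]]
40 out [[273.0, 186.0], [308.0, 200.0]]
50 in [[226.0, 195.0], [263.0, 239.0]]
50 out [[273.0, 186.0], [313.0, 229.0]]
60 in [[226.0, 195.0], [267.0, 266.0]]
60 out [[273.0, 186.0], [316.0, 256.0]]
65 in [[226.0, 195.0], [268.0, 278.0]]
65 out [[273.0, 186.0], [317.0, 268.0]]
```

View pics/l6.png

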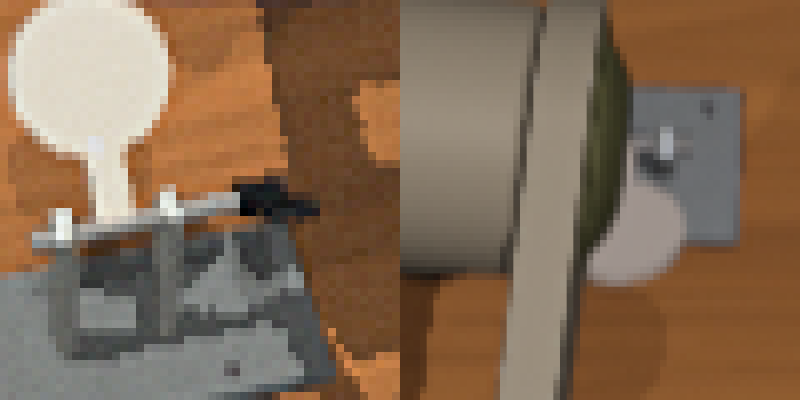

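```bash
python3 - <<'E'
from h import *
p=env.get_image("scene"); s=env.observe(); P=s["position"]
im=cv2.resize(p["frame"][130:200,265:335],(560,560),interpolation=0)
f=lambda X:np.round((np.array(proj(p,X))-[265,130])*8)
for dz in(-.011,0,.013,.03):
  a=f(P+[.011,-.015,dz]);b=f(P+[.011,.015,dz]);print(dz,a,b)
  cv2.line(im,tuple(int(v) for v in a),tuple(int(v) for v in b),(0,255,0) if dz<0 else (0,0,255),1)
cv2.imwrite("pics/l7.png",im)
E
```

```text
-0.011 [249. 401.] [332. 383.]
0 [250. 381.] [333. 363.]
0.013 [251. 356.] [335. 339.]
0.03 [253. 323.] [338. 306.]
```

View pics/l7.png

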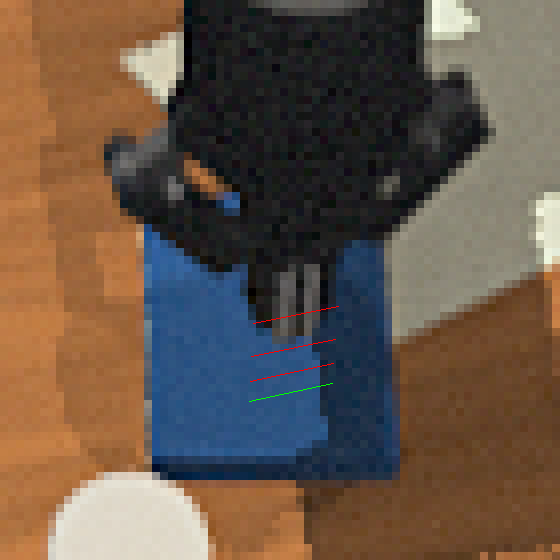

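The tab was left at about 40°: the closed tips end roughly 20 mm higher than I assumed (row 345 here, against 390 expected), so the tip slid off the tab's end. At 40° the disc is high enough to push from behind. I'll go to its robot side.

Call:
servo_tool:
  commands:
    - {"linear": [25, -25, 0], "angular": [0, 0, 0], "gripper": -1}
    - {"linear": [55, -59, 0], "angular": [0, 0, 0], "gripper": -1}
    - {"linear": [58, -59, 0], "angular": [0, 0, 0], "gripper": -1}
    - {"linear": [58, -59, 40], "angular": [0, 0, 0], "gripper": -1}
    - {"linear": [58, -59, 80], "angular": [0, 0, 0], "gripper": -1}
    - {"linear": [58, -59, 100], "angular": [0, 0, 0], "gripper": -1}
    - {"linear": [58, -59, 100], "angular": [0, 0, 0], "gripper": -1}
    - {"linear": [58, -59, 100], "angular": [0, 0, 0], "gripper": -1}

```text
time_s: 6.95
position: [0.4875, 0.0037, 0.1183]
tool_rot: [[-1.0, 0.001, 0.0], [0.001, 1.0, 0.0], [-0.0, 0.0, -1.0]]
ft_force: [0.8, -1.0, -0.1]
grip_width: -0.0002
```

```bash
python3 look.py l8
```

```text
7.05 [0.48770274 0.00364262 0.11915905] [ 0.13751939 -0.31370341  0.02123436]
```

View pics/l8.png

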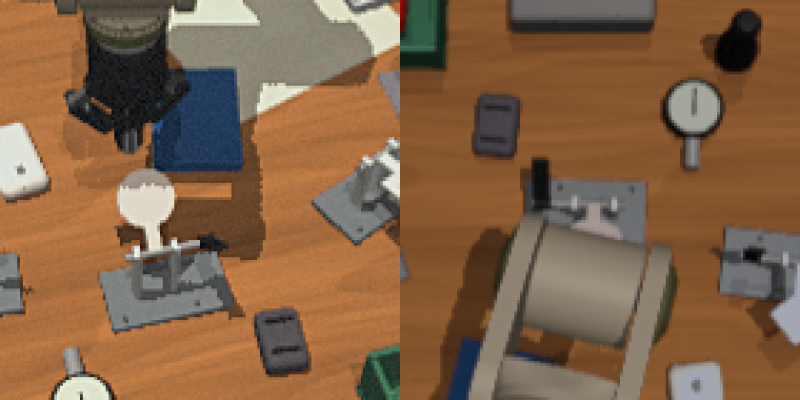

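Call:
servo_tool:
  commands:
    - {"linear": [0, 0, 8], "angular": [0, 0, 0], "gripper": -1}
    - {"linear": [-10, 0, 8], "angular": [0, 0, 0], "gripper": -1}
    - {"linear": [-18, 0, 8], "angular": [0, 0, 0], "gripper": -1}
    - {"linear": [-24, 0, 8], "angular": [0, 0, 0], "gripper": -1}
    - {"linear": [-30, 0, 7], "angular": [0, 0, 0], "gripper": -1}
    - {"linear": [-36, 0, 4], "angular": [0, 0, 0], "gripper": -1}
    - {"linear": [-42, 0, 2], "angular": [0, 0, 0], "gripper": -1}
    - {"linear": [-48, 0, 0], "angular": [0, 0, 0], "gripper": -1}
    - {"linear": [-48, 0, 0], "angular": [0, 0, 0], "gripper": -1}

```text
time_s: 7.95
position: [0.5357, 0.0036, 0.1183]
tool_rot: [[-1.0, 0.001, 0.002], [0.001, 1.0, -0.0], [-0.002, -0.0, -1.0]]
ft_force: [0.3, -0.1, 0.6]
grip_width: -0.0
```

```bash
python3 look.py l9
```

```text
8.05 [0.53484983 0.00370835 0.11795282] [-0.80868292 -0.07542419 -0.80685901]
```

View pics/l9.png

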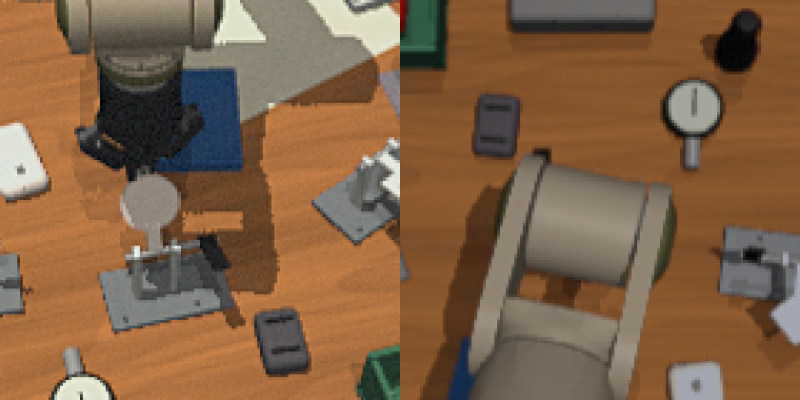

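The disc follows: its top is now near (150,173) and the tab has dropped to (220,265), about 62°. I'll carry on past upright.

Call:
servo_tool:
  commands:
    - {"linear": [-6, 0, -3], "angular": [0, 0, 0], "gripper": -1}
    - {"linear": [-13, 0, -6], "angular": [0, 0, 0], "gripper": -1}
    - {"linear": [-20, 0, -9], "angular": [0, 0, 0], "gripper": -1}
    - {"linear": [-27, 0, -11], "angular": [0, 0, 0], "gripper": -1}
    - {"linear": [-34, 0, -13], "angular": [0, 0, 0], "gripper": -1}
    - {"linear": [-41, 0, -13], "angular": [0, 0, 0], "gripper": -1}
    - {"linear": [-48, 0, -13], "angular": [0, 0, 0], "gripper": -1}
    - {"linear": [-55, 0, -13], "angular": [0, 0, 0], "gripper": -1}
    - {"linear": [-62, 0, -12], "angular": [0, 0, 0], "gripper": -1}
    - {"linear": [-69, 0, -10], "angular": [0, 0, 0], "gripper": -1}
    - {"linear": [-75, 0, -8], "angular": [0, 0, 0], "gripper": -1}
    - {"linear": [-75, 0, -8], "angular": [0, 0, 0], "gripper": -1}

```text
time_s: 9.25
position: [0.6103, 0.0036, 0.1255]
tool_rot: [[-1.0, 0.001, -0.0], [0.001, 1.0, 0.0], [0.0, 0.0, -1.0]]
ft_force: [0.6, 0.2, -1.0]
grip_width: -0.0001
```

```bash
python3 look.py l10
```

```text
9.35 [0.60971386 0.00368739 0.12586611] [-0.82299834 -0.08643987 -0.06326606]
```

View pics/l10.png

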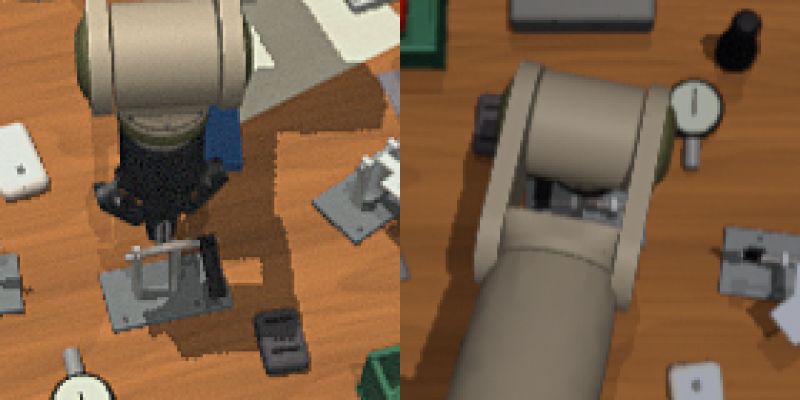

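```bash
python3 - <<'E'
from h import *
p=env.get_image("scene"); q=env.get_image("top")
cv2.imwrite("pics/l11.png",np.hstack([cv2.resize(p["frame"][190:240,260:310],(400,400),interpolation=3),cv2.resize(q["frame"][170:220,235:285],(400,400),interpolation=3)]))
f=lambda X:np.round((np.array(proj(p,X))-[260,190])*8)
O=np.array([.5885,.0023,0]);xa=np.array([.9996,-.0277,0]);ya=np.array([.0277,.9996,0])
for th in (70,80,90,100,110,120,130,140,150):
    t=np.radians(th)
    X=lambda r,y=0:O+[0,0,.085]+y*ya-r*np.cos(t)*xa+np.array([0,0,r*np.sin(t)])
    print(th,f(X(.057)),f(X(.087)),[f(O+[0,0,.085]+y*ya+r*np.sin(t)*xa+np.array([0,0,r*np.cos(t)])).tolist() for y in (.046,.064) for r in(.06,)])
E
```

```text
70 [173.  92.] [167.  23.] [[349.0, 290.0], [398.0, 280.0]]
80 [180. 109.] [176.  48.] [[350.0, 312.0], [398.0, 302.0]]
90 [186. 130.] [187.  80.] [[349.0, 329.0], [397.0, 319.0]]
100 [193. 154.] [197. 117.] [[347.0, 342.0], [395.0, 332.0]]
110 [199. 180.] [207. 157.] [[344.0, 350.0], [391.0, 341.0]]
120 [205. 207.] [217. 200.] [[340.0, 354.0], [386.0, 344.0]]
130 [211. 235.] [225. 243.] [[334.0, 353.0], [381.0, 343.0]]
140 [215. 262.] [232. 286.] [[328.0, 347.0], [374.0, 337.0]]
150 [219. 288.] [238. 326.] [[322.0, 336.0], [368.0, 327.0]]
```

View pics/l11.png

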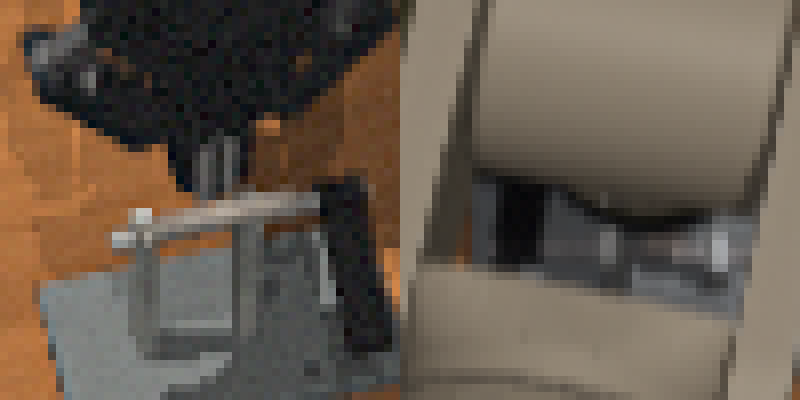

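The tab has swung past level and its end is at (345–395,345). The disc is edge-on to the camera, so the tag is at about 115°, past upright. Next I'll follow the arc down.

Call:
servo_tool:
  commands:
    - {"linear": [-5, 0, 1], "angular": [0, 0, 0], "gripper": -1}
    - {"linear": [-10, 0, 3], "angular": [0, 0, 0], "gripper": -1}
    - {"linear": [-14, 0, 7], "angular": [0, 0, 0], "gripper": -1}
    - {"linear": [-18, 0, 12], "angular": [0, 0, 0], "gripper": -1}
    - {"linear": [-22, 0, 17], "angular": [0, 0, 0], "gripper": -1}
    - {"linear": [-25, 0, 22], "angular": [0, 0, 0], "gripper": -1}
    - {"linear": [-28, 0, 27], "angular": [0, 0, 0], "gripper": -1}
    - {"linear": [-30, 0, 32], "angular": [0, 0, 0], "gripper": -1}
    - {"linear": [-32, 0, 36], "angular": [0, 0, 0], "gripper": -1}
    - {"linear": [-33, 0, 40], "angular": [0, 0, 0], "gripper": -1}
    - {"linear": [-33, 0, 40], "angular": [0, 0, 0], "gripper": -1}

```text
time_s: 10.55
position: [0.6425, 0.0037, 0.0854]
tool_rot: [[-1.0, 0.001, -0.001], [0.001, 1.0, 0.0], [0.001, 0.0, -1.0]]
ft_force: [0.2, 0.4, 0.1]
grip_width: -0.0004
```

```bash
python3 look.py l12
```

```text
10.65 [0.64260685 0.00363388 0.08599628] [-0.22059991  0.42132707  0.07783136]
```

View pics/l12.png

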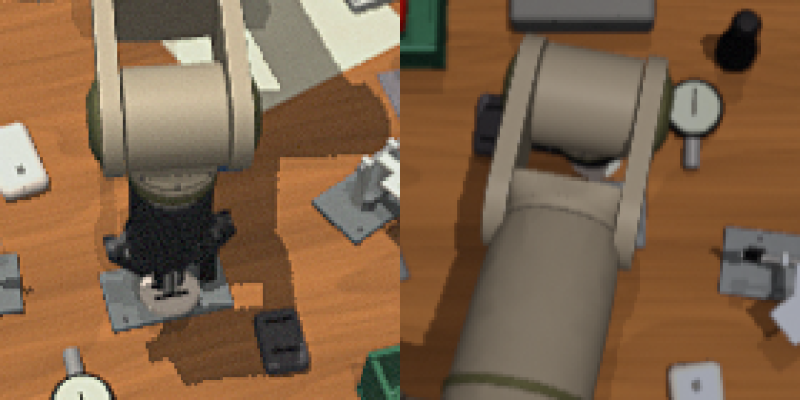

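The striped face is up and the fingertip is on the disc at (175,285). I'll press it home in small steps.

Call:
servo_tool:
  commands:
    - {"linear": [0, 0, 2], "angular": [0, 0, 0], "gripper": -1}
    - {"linear": [0, 0, 4], "angular": [0, 0, 0], "gripper": -1}
    - {"linear": [0, 0, 6], "angular": [0, 0, 0], "gripper": -1}
    - {"linear": [0, 0, 7], "angular": [0, 0, 0], "gripper": -1}
    - {"linear": [0, 0, 7], "angular": [0, 0, 0], "gripper": -1}

```text
time_s: 11.15
position: [0.6425, 0.0036, 0.0788]
tool_rot: [[-1.0, 0.001, -0.0], [0.001, 1.0, 0.0], [0.0, 0.0, -1.0]]
ft_force: [0.4, -0.1, -0.2]
grip_width: 0.0
```

Call:
servo_tool:
  commands:
    - {"linear": [0, 0, 1], "angular": [0, 0, 0], "gripper": -1}
    - {"linear": [0, 0, 2], "angular": [0, 0, 0], "gripper": -1}
    - {"linear": [0, 0, 3], "angular": [0, 0, 0], "gripper": -1}
    - {"linear": [0, 0, 3], "angular": [0, 0, 0], "gripper": -1}

```text
time_s: 11.55
position: [0.6426, 0.0036, 0.0759]
tool_rot: [[-1.0, 0.001, -0.0], [0.001, 1.0, 0.0], [0.0, 0.0, -1.0]]
ft_force: [0.3, -0.2, 0.1]
grip_width: -0.0001
```

Call:
servo_tool:
  commands:
    - {"linear": [0, 0, 1], "angular": [0, 0, 0], "gripper": -1}
    - {"linear": [0, 0, 1], "angular": [0, 0, 0], "gripper": -1}
    - {"linear": [0, 0, 2], "angular": [0, 0, 0], "gripper": -1}
    - {"linear": [0, 0, 2], "angular": [0, 0, 0], "gripper": -1}

```text
time_s: 11.95
position: [0.6426, 0.0036, 0.0739]
tool_rot: [[-1.0, 0.001, -0.0], [0.001, 1.0, 0.0], [0.0, 0.0, -1.0]]
ft_force: [-0.5, 0.4, 0.6]
grip_width: -0.0
```

```bash
python3 - <<'E'
from h import *
p=env.get_image("scene"); s=env.observe(); P=s["position"]; print(P,s["ft_force"])
im=cv2.resize(p["frame"][200:270,255:325],(560,560),interpolation=3)
f=lambda X:[int(v) for v in (np.array(proj(p,X))-[255,200])*8]
O=np.array([.5885,.0023,0]);xa=np.array([.9996,-.0277,0]);ya=np.array([.0277,.9996,0])
for th,c in ((150,(0,0,255)),(165,(0,255,255)),(180,(0,255,0))):
    t=np.radians(th); ex=-np.cos(t)*xa+np.array([0,0,np.sin(t)])
    pts=[f(O+[0,0,.085]+(.057+.03*np.cos(a))*ex+.03*np.sin(a)*ya) for a in np.linspace(0,6.28,40)]
    cv2.polylines(im,[np.array(pts)],True,c,1)
    print(th,f(O+[0,0,.085]+.087*ex))
cv2.imwrite("pics/l13.png",im)
E
```

```text
[0.64256305 0.00360906 0.07390139] [0.31098417 0.25630502 0.64311421]
150 [277, 245]
165 [282, 298]
180 [283, 338]
```

View pics/l13.png

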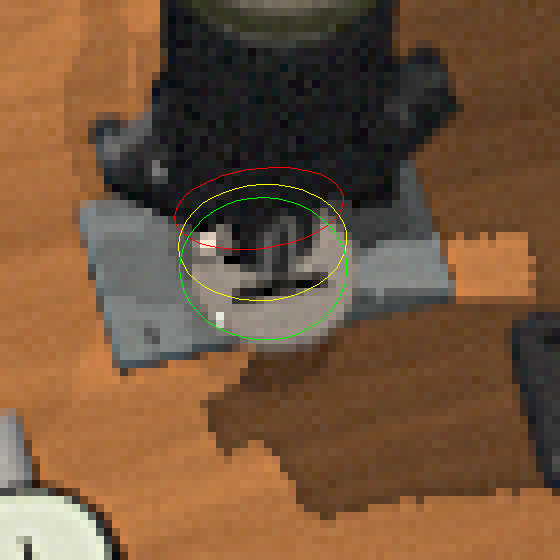

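The disc's outline now fits 180°. I'll keep pressing until contact with the stop shows up as force.

Call:
servo_tool:
  commands:
    - {"linear": [0, 0, 1], "angular": [0, 0, 0], "gripper": -1}
    - {"linear": [0, 0, 1], "angular": [0, 0, 0], "gripper": -1}
    - {"linear": [0, 0, 2], "angular": [0, 0, 0], "gripper": -1}
    - {"linear": [0, 0, 2], "angular": [0, 0, 0], "gripper": -1}

```text
time_s: 12.4
position: [0.6427, 0.0036, 0.0736]
tool_rot: [[-1.0, 0.001, 0.001], [0.001, 1.0, -0.0], [-0.001, -0.0, -1.0]]
ft_force: [-3.9, 0.5, 11.3]
grip_width: -0.0001
```

It met the stop at 11 N. Now I'll retract straight up, then back, and check.

Call:
servo_tool:
  commands:
    - {"linear": [0, 0, -10], "angular": [0, 0, 0], "gripper": -1}
    - {"linear": [0, 0, -40], "angular": [0, 0, 0], "gripper": -1}
    - {"linear": [0, 0, -80], "angular": [0, 0, 0], "gripper": -1}
    - {"linear": [0, 0, -120], "angular": [0, 0, 0], "gripper": -1}
    - {"linear": [20, 20, -150], "angular": [0, 0, 0], "gripper": -1}
    - {"linear": [60, 60, -150], "angular": [0, 0, 0], "gripper": -1}
    - {"linear": [95, 95, -150], "angular": [0, 0, 0], "gripper": -1}
    - {"linear": [130, 130, -150], "angular": [0, 0, 0], "gripper": -1}
    - {"linear": [160, 170, -150], "angular": [0, 0, 0], "gripper": -1}
    - {"linear": [180, 200, -150], "angular": [0, 0, 0], "gripper": -1}
    - {"linear": [180, 200, -150], "angular": [0, 0, 0], "gripper": -1}
    - {"linear": [180, 200, -150], "angular": [0, 0, 0], "gripper": -1}

```text
time_s: 13.6
position: [0.4627, 0.2042, 0.2225]
tool_rot: [[-1.0, -0.001, 0.001], [-0.001, 1.0, -0.0], [-0.001, -0.0, -1.0]]
ft_force: [-0.0, 0.6, 0.1]
grip_width: 0.0001
```

```bash
python3 - <<'E'
from h import *
p=env.get_image("scene"); q=env.get_image("top"); s=env.observe(); print(s["time_s"],s["position"],s["ft_force"])
f=lambda c,X,x0,y0,k:[int(v) for v in (np.array(proj(c,X))-[x0,y0])*k]
a=cv2.resize(p["frame"][200:260,255:315],(400,400),interpolation=3); b=cv2.resize(q["frame"][160:220,235:295],(400,400),interpolation=3)
O=np.array([.5885,.0023,0]);xa=np.array([.9996,-.0277,0]);ya=np.array([.0277,.9996,0])
for th,col in ((172,(0,0,255)),(180,(0,255,0))):
    t=np.radians(th); ex=-np.cos(t)*xa+np.array([0,0,np.sin(t)]); n=np.array([0,0,.003])
    for im,c,x0,y0 in((a,p,255,200),(b,q,235,160)):
        cv2.polylines(im,[np.array([f(c,O+n+[0,0,.085]+(.057+.03*np.cos(w))*ex+.03*np.sin(w)*ya,x0,y0,400/60) for w in np.linspace(0,6.28,40)])],True,col,1)
cv2.imwrite("pics/l14.png",np.hstack([a,b])); cv2.imwrite("pics/top1.png",q["frame"])
# change check
o=cv2.imread("pics/top0.png"); 
for n in("glass","mouse","dive_weight","torch","logbook","remote","gauge","diamond_stand"):
    r=env.trace(q,n)
    if r: print(n,r[0]["extent"])
E
```

```text
13.7 [0.46354102 0.20309911 0.22212044] [-0.04750508  0.59026763 -0.64980913]
glass [114.7, 251.3, 130.3, 277.7]
mouse [295.5, 261.8, 315.1, 290.8]
dive_weight [222.6, 163.2, 240.2, 185.0]
torch [310.1, 134.6, 327.5, 157.0]
logbook [210.2, 248.9, 253.6, 304.3]
remote [381.4, 164.3, 410.5, 218.3]
gauge [293.0, 159.3, 312.4, 189.3]
diamond_stand [313.7, 211.5, 352.9, 247.8]
```

View pics/l14.png

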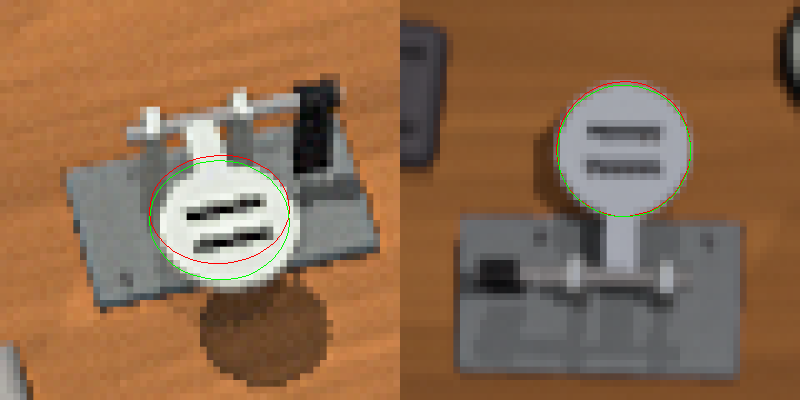

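View pics/top1.png

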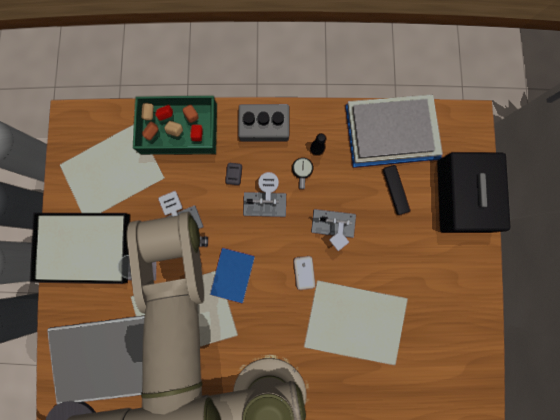

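The tag is flat on the far side with its stripes up and its tab straight down. Everything else is where it was, and the arm is clear.

```bash
python3 -c "
from rig import env
print(env.close_job())"
```

```text
the job is handed in; nothing more can be done
None
```

The round tag now lies flat on the far side against its stop, striped face up, and I handed the job in at about 14 s. I used the shut fingertips: the tab to raise the tag, then the disc from behind to take it past upright, then down from above.

- **Tab push fell short:** the fingertip slid off the tab at about 40° instead of the planned 65°. The shut tips ended about 20 mm higher than I had taken from `env.tips_ahead`. I finished by pushing the disc itself.
- **Final press:** the downward press met the stop at about 11 N. Forces shown at the end of the other moves stayed near noise level.
- **Last pictures:** the disc's outline fits 180° well in the top view. In the scene view it sits a few pixels past the drawn 180° outline, within calibration error, and on the far side from the 172° one. The tab hangs straight down.
- **Other things on the table:** the mouse, dive weight, torch, log book, remote, gauge and diamond tag traced to the same places within a few pixels. The glass was partly hidden by the arm, so only its left edge and its top and bottom could be compared, and those matched. The square tag was checked only by eye in the top view and looked unchanged.

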